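# Cover the dish and click it in over the objective

## Robot

A 6-joint arm with a two-finger parallel gripper is mounted at the origin on the work surface. World frame = base frame: x ahead of the robot, y to its left, z up, the work surface at z = 0. Lengths are in m, angles in rad, forces in N, time in s.
With the tool pointing down it reaches from about 0.375 to 0.9 m from the base axis. Payload 3.1 kg.
Tool frame: the origin (TCP) lies midway between the tips of the shut fingers; the grasp point (between the pads) lies robot.grip_depth behind it (robot.grip_depth is the distance from the TCP to the grasp point, in m); z points along the fingers, y is the line along which they close (so a half turn about z gives the same grasp; the last joint's range is limited). The gripper opens to 87 mm and grips with 3 to 60 N. Pads are 19 mm wide; open, the fingers measure 117 mm over their backs; the gripper's body (75 mm by 190 mm) begins 51 mm behind the grasp point.
Start: joints at [1.036, 0.527, 1.433, -0, 1.181, -0.178], TCP at [0.218, 0.586, 0.223] pointing down, gripper open.
Joint ranges: [-3.08, 3.08], [-0.75, 2.2], [0.22, 2.44], [-1.43, 4.57], [0, 2.65], [-2.85, 2.85]. Speed limits (rad/s): [2.79, 2.79, 3.14, 3.14, 3.14, 3.14].

## Interface

Orientations are given as a unit quaternion [x, y, z, w].
In Python, from rig import robot gives the robot as it stands.
- The arm moves only by the shell command python3 nudge.py FILE [OPENING] [FORCE], which reads ROWS from the file FILE. ROWS is a JSON list of rows, 1 to 20 of them, each of 4 numbers: dx, dy, dz in m, then a turn about the tool's z in rad; each row shifts and turns the commanded pose from where the row before left it, along the tool's axes as they then stand; what a row does not reach is not made up. A row lasts 1/12 s, in which the tool goes at most 0.0417 m and 0.125 rad, less where a joint would pass 70% of its speed; a pose out of reach is approached as far as the arm can. OPENING is the finger opening in m, set as the command begins (- or left out keeps the last). The fingers move at their own pace and stop on an object; FORCE is the grip in N (left out, the last holds). Time passes only in rows, so rows that do not move let the fingers close. It prints the time, the measured TCP pose, the force, the opening and the grip force at its end. Input that does not fit is refused with a message, and nothing moves.
- robot.get_obs(): the state, without advancing time (a new reading comes with each control period).
- robot.camera(name): name is "scene" or "side" or "wrist"; returns a dict with "img" (420x560x3 uint8, red, green, blue), "fx", "fy", "cx", "cy" (pixels), "xyz" and "attitude" of the camera in the world. Camera axes: x right, y down, z forward; pixel columns grow to the right and rows downward; lengths in m; the calibration is good to about 2 mm. A picture is of the moment at which its call begins. There is no depth.
- robot.hand_in(): hands the job in; it is judged then, once.
The state is a dict: "time": time; "q": joint angles; "joint_velocities": joint speeds; "joint_torque": joint torques, N m; "position": TCP position; "tool_rot": TCP orientation; "ft_force": force on the tool from outside, world axes, zero at the start; "moment": the same for the moment, N m; "grip_width": finger opening in m; "grip_force": force on a finger pad.
Only numpy, scipy, OpenCV 4.12 (cv2) and the standard library are available. Lean on these libraries where they do the work, as an engineer would, in place of code of your own. Each camera call takes 0.05 s, during which the arm holds its last target. There are 200 camera calls.

## Task

Set the loose steel cover gently (not dropped) onto the dish on the carriage so that it sits seated and level, and let go of it. Then take the carriage by its upright handle and slide it along the rail until you feel its ball click into the notch above the objective, without running past the notch, and finish there still gripping the handle, with the carriage at rest in the notch. Leave the jar, the beaker and the stack of dishes alone.

Things in the scene. Friction and masses are not known exactly. Their poses are not given: they have to be found in the camera images.
- cover: Loose round steel cover, 37 mm radius, 90 g nominal, lying right way up in a shallow round steel tray. Origin: centre of its underside (its plug), z axis up. From the origin upwards: a plug 27 mm in radius (chamfered to 25 mm at the foot) and 5 mm deep, a flange 37 mm in radius from 5 to 9 mm, an upright black cylindrical knob 20 mm in diameter from 9 to 35 mm.
- cover_seat (a point): Point on the cover: centre of the underside of its flange, 5 mm above the cover's origin. When seated it coincides with dish_rim.
- tray: Fixed shallow round steel tray, 105 mm radius at the foot and 110 mm at the rim, 13 mm high, floor 3 mm thick; origin: centre of its underside on the bench. The cover starts in it, its centre within 36 mm of the tray's.
- dish_rim (a point): Centre of the mouth of the round steel dish fixed on the carriage, 70 mm above the bench; it moves with the carriage. The dish is 28 mm high, inner radius 30 mm, outer radius 34 mm: the cover's plug enters it with 3 mm play all round and the flange rests on the rim. Axes as those of the rail.
- rail: Fixed rail unit on the bench: two parallel aluminium bars 400 mm long, 90 mm apart, tops 30 mm above the bench, a low end stop at each end. Origin: middle of the unit, on the bench. y axis: along the bars, the way the carriage has to travel; x axis: across the bars, away from the handle side; z up.
- carriage: The sliding carriage: an aluminium plate 165 x 90 mm, its top 42 mm above the bench, with the dish and the handle fixed on it, about 0.6 kg, sliding friction about 1.2 N. Origin: on the bench plane under the dish axis, always at rail x = 0; axes as the rail's. It travels from rail y = -0.14 to 0.14 m, stops at both ends, and starts near the negative end.
- handle (a point): Upright black plastic fin, the carriage's handle, on the robot's side, 90 mm from the dish axis along the rail's -x, at the same y as the dish. Origin: centre of its foot, 42 mm above the bench. 14 mm thick along the rail's y, 26 mm along x, 44 mm tall (top 86 mm above the bench). It is the part to grip, fingers closing along the rail; the spring ball sits at its y.
- station: Fixed station of the inverted microscope, at some place along the rail, axes as the rail's: a short black objective (40 mm wide, 30 mm high) between the bars, and a grey focus block 50 x 50 x 45 mm beyond the far bar, 125 mm from the objective. Origin: on the bench under the objective's axis; the notch's middle is at its y = 0.
- notch (a point): Middle of the notch on the near bar: two cross ridges 3 mm high, 15 mm apart. The spring ball (at the handle's y) meets the first ridge 15 mm before the notch, crests 7.5 mm before, drops in at 0; next crest 7.5 mm beyond. A ridge takes a push of 8 to 16 N, which drops past its crest and turns to a pull of about 5 N; a carriage let go within 4 mm of the middle is centred by the ball to 1 mm.
- jar: Bystander: amber glass jar, 52 mm wide, 75 mm high. Origin: centre of its underside.
- beaker: Bystander: clear beaker, 60 mm wide, 80 mm high. Origin: centre of its underside.
- dishes: Bystander: stack of white plastic dishes, 64 mm wide, 36 mm high. Origin: centre of its underside.

How it is judged:
On the way, in this order (a step that is already met when the one before it is completed fails the run):
1. the cover sits seated and level on the dish, let go, while the carriage is still well short of the notch (horizontal distance between cover_seat and dish_rim below 0.0045 m and z of cover_seat in the frame of dish_rim between -0.0025 and 0.0018 m and angle between cover's own z axis and vertical below 0.05 rad and contact force between the fingers and cover below 0.1 N and y of handle in the frame of station below -0.03 m), for 0.2 s.
2. the carriage is in the notch with the cover on the dish and the fingers gripping the handle (horizontal distance between cover_seat and dish_rim below 0.0045 m and z of cover_seat in the frame of dish_rim between -0.0025 and 0.0018 m and angle between cover's own z axis and vertical below 0.05 rad and contact force between the fingers and cover below 0.1 N and y of handle in the frame of station between -0.002 and 0.002 m and contact force between the fingers and carriage above 8 N), for 0.2 s.
At the end, for the whole second after the job is handed in: Ends holding: fingers grip the handle with over 8 N, carriage at rest within 2 mm of the notch's middle, cover untouched on the dish, within 4.5 mm of the rim's centre sideways, 1.8 mm above to 2.5 mm below it, tilted under 0.05 rad (all of step 2 and linear speed of carriage below 0.005 m/s); the arm keeps its last pose, push and grip.
It fails at once if the carriage runs past the notch (more than 12 mm) (y of handle in the frame of station above 0.012 m).
It fails at once if the cover is dropped (falls free faster than 0.6 m/s) (contact force between the fingers and cover below 0.01 N and linear speed of cover above 0.6 m/s).
It fails at once if the jar is moved more than 25 mm (distance of jar from where it was at the start of the episode above 0.025 m).
It fails at once if the beaker is moved more than 25 mm (distance of beaker from where it was at the start of the episode above 0.025 m).
It fails at once if the stack of dishes is moved more than 25 mm (distance of dishes from where it was at the start of the episode above 0.025 m).
It also fails if it takes over 67 s, if anything falls off the work surface, if the arm or the gripper's body presses on something with over 40 N, if the wrist force passes 120 N, or if a joint passes its speed limit or range.

## Working session

There is one attempt and no reset: what is moved stays moved. The work goes in short steps, Python scripts to look and compute and a shell command to move; the robot and the scene stay as the last step left them, time stands still between calls to the robot, and variables do not carry over. Pictures are saved under pics/ and viewed, at most 11 in all, crops included, and the job is handed in when it is done.

```bash
ls; mkdir -p pics; cat > h.py <<'E'
import numpy as np, cv2
from scipy.spatial.transform import Rotation as R
from rig import robot
def att(c):
    a=np.array(c["attitude"],float)
    return R.from_quat(a).as_matrix() if a.size==4 else a.reshape(3,3)
def ray(c,u,v):
    d=att(c)@np.array([(u-c["cx"])/c["fx"],(v-c["cy"])/c["fy"],1.]); return np.array(c["xyz"]),d/np.linalg.norm(d)
def plane(c,u,v,z):
    o,d=ray(c,u,v); return o+d*(z-o[2])/d[2]
def tri(l):
    A=np.zeros((3,3));b=np.zeros(3)
    for o,d in l:
        P=np.eye(3)-np.outer(d,d);A+=P;b+=P@o
    x=np.linalg.solve(A,b); return x,[np.linalg.norm((np.eye(3)-np.outer(d,d))@(x-o)) for o,d in l]
def proj(c,p):
    q=att(c).T@(np.array(p)-c["xyz"]); return q[0]/q[2]*c["fx"]+c["cx"],q[1]/q[2]*c["fy"]+c["cy"]
E
python3 - <<'E'
from h import *
import pickle
C={}
for n in("scene","side","wrist"):
    c=robot.camera(n);C[n]=c;cv2.imwrite(f"pics/{n}0.png",c["img"][...,::-1]);print(n,c["xyz"],c["attitude"],c["fx"],c["cx"],c["cy"])
pickle.dump(C,open("c0.pkl","wb"))
a=np.hstack([C["scene"]["img"],C["side"]["img"]])[...,::-1]
o=robot.get_obs();print(o["position"],o["tool_rot"],o["ft_force"],robot.grip_depth)
E
```

```text
nudge.py
pics
rig.py
scene [ 1.02200361 -0.39733077  0.91907677] [ 0.87071055  0.37781871 -0.12111826 -0.29059686] 498.62281302496046 284.46525199746105 212.55380316102958
side [0.3842213  0.70416798 0.6911975 ] [-0.11298025  0.90895288 -0.3977515   0.05323416] 412.85950487805974 274.05389311080995 207.22054858608428
wrist [0.14255788 0.61384619 0.3840321 ] [0.81213953 0.56388775 0.08483117 0.12354618] 299.9928151783055 279.70751820508104 205.28041358661628
[0.21797286 0.58517377 0.22180097] [ 1.77463143e-01  9.84127105e-01 -7.68491268e-04 -2.87361888e-04] [0.61430782 0.0095716  0.49830558] 0.0187
```

View pics/scene0.png

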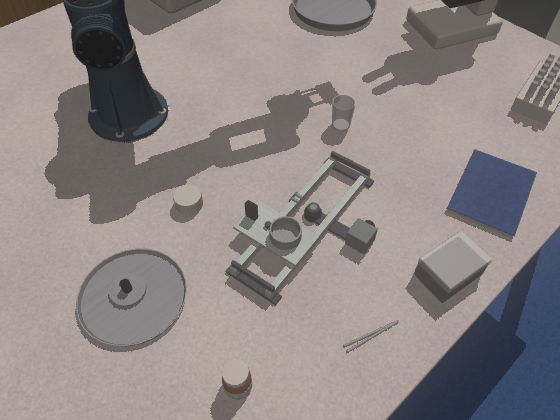

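View pics/side0.png

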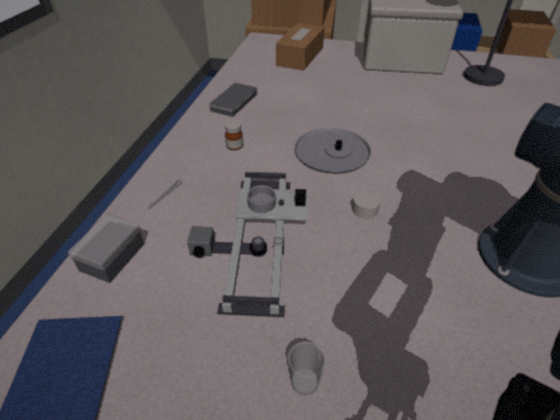

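Scene view: cover knob (126,286) in the tray (131,297), dish (285,232), handle (251,212), objective (313,212), notch ridges (295,197), far end stop (350,165). Side view: knob (339,145), dish (262,197), handle (300,197), objective (258,245), focus block (201,241). Next I measure these from both views.

```bash
cat > m.py <<'E'
from h import *
import pickle
C=pickle.load(open("c0.pkl","rb"))
def blob(c,u,v,thr=60,w=14):
    g=c["img"].max(axis=2).astype(np.uint8); m=np.zeros_like(g); m[v-w:v+w,u-w:u+w]=(g[v-w:v+w,u-w:u+w]<thr)
    n,l,s,ce=cv2.connectedComponentsWithStats(m)
    if n<2: return None
    k=1+np.argmax(s[1:,4]); return ce[k],s[k]
pts={"knob":((126,286),(339,145)),"handle":((251,212),(300,197)),"obj":((313,212),(258,245))}
for n,(a,b) in pts.items():
  for thr in (45,60,75):
    A=blob(C["scene"],*a,thr);B=blob(C["side"],*b,thr)
    if A is None or B is None: print(n,thr,A,B);continue
    x,e=tri([ray(C["scene"],*A[0]),ray(C["side"],*B[0])]);print(n,thr,x.round(4),np.round(e,4),A[1],B[1])
S,D=C["scene"]["img"],C["side"]["img"]
z=lambda i,u,v,w,h,k:cv2.resize(i[v:v+h,u:u+w],None,fx=k,fy=k,interpolation=cv2.INTER_CUBIC)
a=z(S,220,145,160,160,3.5);b=z(D,180,160,140,160,3.5)[:,:]
h=min(a.shape[0],b.shape[0]);im=np.hstack([a[:h],b[:h]]);im=cv2.resize(im,None,fx=.76,fy=.76);print(im.shape)
cv2.imwrite("pics/z.png",im[...,::-1])
E
python3 m.py
```

```text
knob 45 None (array([338.20754717, 144.81132075]), array([335, 140,   7,  10,  53], dtype=int32))
knob 60 [ 0.4565 -0.2952  0.0229] [0.0006 0.0006] [120 280  12  13 114] [335 140   7  10  61]
knob 75 [ 0.4558 -0.2947  0.0226] [0.0004 0.0004] [120 279  12  15 128] [334 140   9  11  76]
handle 45 None (array([299.83892617, 197.27516779]), array([295, 190,  11,  16, 149], dtype=int32))
handle 60 None (array([299.92168675, 197.30722892]), array([295, 189,  11,  17, 166], dtype=int32))
handle 75 [ 0.5084 -0.0029  0.0626] [0.0002 0.0002] [245 201  13  20 189] [294 189  12  17 186]
obj 45 None (array([257.19745223, 249.22929936]), array([249, 242,  18,  14, 157], dtype=int32))
obj 60 None (array([255.31923077, 248.49615385]), array([244, 241,  23,  15, 260], dtype=int32))
obj 75 [0.5799 0.119  0.0011] [0.0021 0.0021] [304 207  18  17 171] [244 238  23  19 297]
(426, 798, 3)
```

View pics/z.png

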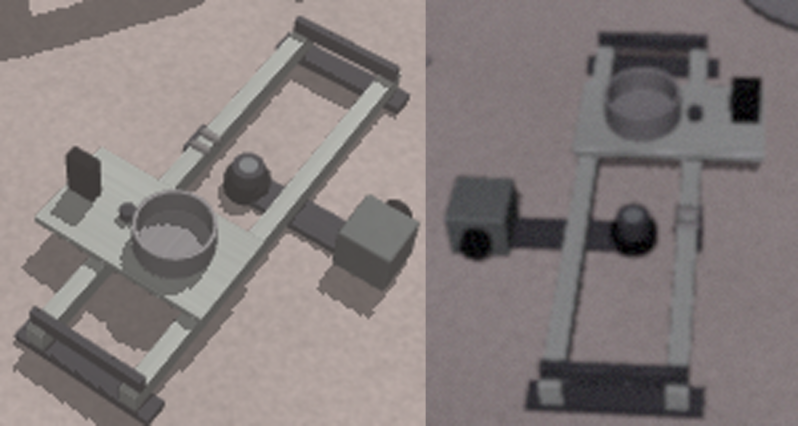

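The crop shows the ridges at crop (203,138) in scene and (687,213) in side. Bars, dish mouth and objective are clear. The knob and handle heights agree with the text (0.025 and 0.064 expected). Next: rail direction and the notch.

```bash
cat > g.py <<'E'
from h import *
import pickle
C=pickle.load(open("c0.pkl","rb"));S,D=C["scene"],C["side"]
s=lambda x,y:(220+x/2.66-.0,145+y/2.66); d=lambda x,y:(180+(x-425.6)/2.66,160+y/2.66)
def t(a,b):
    x,e=tri([ray(S,*s(*a)),ray(D,*d(*b))]);return x.round(4),np.round(e,4)
print("dish",t((174,227),(643,97)));print("notch",t((203,137),(687,211)));print("obj top",t((248,166),(633,213)))
for c,f,L in((S,s,[((45,330),(297,45)),((140,385),(385,88))]),(D,d,[((682,380),(696,60)),((556,365),(604,60))])):
    for a,b in L:
        p=plane(c,*f(*a),.03);q=plane(c,*f(*b),.03);v=q-p;print(p.round(3),q.round(3),np.linalg.norm(v).round(3),np.degrees(np.arctan2(v[1],v[0])).round(1))
o=robot.get_obs();print(R.from_quat(o["tool_rot"]).as_matrix().round(3))
E
python3 g.py
```

```text
dish (array([0.5954, 0.0155, 0.0612]), array([0.0011, 0.0011]))
notch (array([0.5313, 0.1115, 0.0332]), array([0.0003, 0.0003]))
obj top (array([0.5758, 0.1202, 0.0279]), array([0.0013, 0.0013]))
[ 0.583 -0.108  0.03 ] [0.511 0.25  0.03 ] 0.365 101.4
[ 0.668 -0.086  0.03 ] [0.599 0.27  0.03 ] 0.363 101.0
[0.496 0.268 0.03 ] [ 0.57  -0.083  0.03 ] 0.358 -78.0
[0.587 0.277 0.03 ] [ 0.655 -0.062  0.03 ] 0.346 -78.6
[[-0.937  0.349 -0.001]
 [ 0.349  0.937 -0.001]
 [ 0.    -0.002 -1.   ]]
```
Rail yaw: y dir angle ~101.5 deg; x dir ~11.5deg. Check: handle (.508,-.003) + 0.09*(cos11.5, sin11.5)=(.0882,.0179)->(.5966,.015). Dish measured .5954,.0155. 

Handle to notch is about 107 mm along the rail, at yaw about 11.5°, and the objective gives the same figure. The arm comes first to the dish for wrist views, with tool y turned along the rail.

```bash
echo '[[0, 0, 0, -0.1114], [0, 0, 0, -0.1114], [0, 0, 0, -0.1114], [0, 0, 0, -0.1114], [0, 0, 0, -0.1114]]' > path.dat && python3 nudge.py path.dat 0.087 20
echo '[[-0.0137, -0.0369, 0, 0], [-0.0137, -0.0369, 0, 0], [-0.0137, -0.0369, 0, 0], [-0.0137, -0.0369, 0, 0], [-0.0137, -0.0369, 0, 0], [-0.0137, -0.0369, 0, 0], [-0.0137, -0.0369, 0, 0], [-0.0137, -0.0369, 0, 0], [-0.0137, -0.0369, 0, 0], [-0.0137, -0.0369, 0, 0], [-0.0137, -0.0369, 0, 0], [-0.0137, -0.0369, 0, 0], [-0.0137, -0.0369, 0, 0], [-0.0137, -0.0369, 0, 0], [-0.0137, -0.0369, 0, 0], [-0.0137, -0.0369, 0, 0], [0, 0, 0, 0]]' > path.dat && python3 nudge.py path.dat
python3 - <<'E'
from h import *
import pickle
c=robot.camera("wrist");pickle.dump(c,open("w1.pkl","wb"));cv2.imwrite("pics/w1.png",c["img"][...,::-1])
o=robot.get_obs();print(o["position"],R.from_quat(o["tool_rot"]).as_matrix().round(3),o["q"])
E
```

```text
time: 0.57
position: [0.2181, 0.5853, 0.2221]
tool_rot: [-0.103, 0.995, -0.0, -0.0]
ft_force: [-0.6, 0.0, 0.7]
grip_width: 0.087
grip_force: 0.0
time: 1.98
position: [0.5556, 0.0442, 0.2227]
tool_rot: [-0.097, 0.995, -0.002, 0.003]
ft_force: [1.2, -0.0, 0.7]
grip_width: 0.0871
grip_force: 0.0
[0.55279427 0.04717464 0.22232896] [[-0.981 -0.194  0.002]
 [-0.194  0.981 -0.001]
 [-0.002 -0.001 -1.   ]] [-1.16023640e-01  4.32695811e-01  1.61178746e+00 -5.49092049e-04
  1.09535863e+00 -1.88143888e+00]
```

View pics/w1.png

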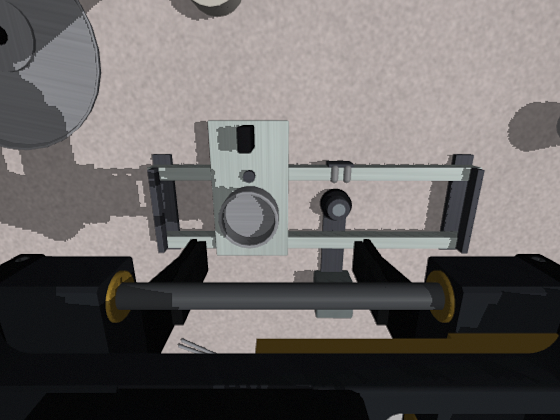

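Wrist view: handle top (246,139), dish mouth (249,217), notch between the ridges at (334,173) and (347,173), objective (338,205). The rail is nearly parallel to tool y. I'll fit these numerically, then move to the cover.

```bash
cat > w.py <<'E'
from h import *
import pickle
c=pickle.load(open("w1.pkl","rb"));C=pickle.load(open("c0.pkl","rb"))
g=cv2.cvtColor(c["img"],cv2.COLOR_RGB2GRAY).astype(int);i=c["img"].astype(int)
gr=i[...,1]-i[...,0]  # greenish bars vs pinkish bench
def bar(r0,r1,cols):
    P=[]
    for u in cols:
        r=np.arange(r0,r1)[gr[r0:r1,u]>2]
        if 4<len(r): P.append(plane(c,u,(r.min()+r.max())/2,.03))
    P=np.array(P);v=np.linalg.svd(P[:,:2]-P[:,:2].mean(0))[2][0];v*=np.sign(v[1]);return P.mean(0),np.degrees(np.arctan2(v[1],v[0])),len(P)
for a in((160,190,range(295,325)),(160,190,[*range(180,205),*range(295,325),*range(360,440)]),(225,252,[*range(295,320),*range(365,440)])):print(bar(*a))
# dish ellipse
print("row",gr[173,290:365]); print("gray",g[173,320:360]);print("gray",g[150,232:262],g[128,232:262]); print("col",g[118:162,246])
print("dish row",g[215,212:290]);print("dish col",g[178:258,249])
E
python3 w.py
echo '[[0.016, -0.033, 0, 0], [0.016, -0.033, 0, 0], [0.016, -0.033, 0, 0], [0.016, -0.033, 0, 0], [0.016, -0.033, 0, 0], [0.016, -0.033, 0, 0], [0.016, -0.033, 0, 0], [0.016, -0.033, 0, 0], [0.016, -0.033, 0, 0], [0.016, -0.033, 0, 0], [0, 0, 0, 0], [0, 0, 0, 0]]' > path.dat && python3 nudge.py path.dat
python3 - <<'E'
from h import *
import pickle
c=robot.camera("wrist");pickle.dump(c,open("w2.pkl","wb"));cv2.imwrite("pics/w2.png",c["img"][...,::-1])
o=robot.get_obs();print(o["position"],R.from_quat(o["tool_rot"]).as_matrix().round(3),o["q"])
E
```

```text
(array([0.53796695, 0.07597748, 0.03      ]), np.float64(101.16382204231526), 30)
(array([0.53099281, 0.11303275, 0.03      ]), np.float64(101.01815144379587), 135)
(array([0.60636574, 0.18200561, 0.03      ]), np.float64(101.03988530628656), 100)
row [10  9 10  8  9  9  9  9 11 10 10 11 11 10 10 10  9  9  9  9  9  9  9  9
  9 10  9  9 11 10 10  9  9 10  9 10  9  9 10 10  7  2  0  0  0  0  0  0
  4 10 10 10 10  6  1  1  0  0  1  0 -1  8  8  8  9  8  8  9  9  9  8 10
 10 10 10]
gray [179 180 179 180 179 180 178 179 180 183 157  82  79 102 117 133 135 127
 136 174 179 180 184 125  76  88 107 121 138 134 121 173 181 179 179 178
 179 180 180 180]
gray [173 186 188 187 144  64  15  17  18  17  18  20  19  20  17  21  18  20
  15  14 108 179 184 179 183 180 180 184 179 175] [102 105 103 109  54  15  15  17  19  18  19  19  19  19  21  21  20  20
  11   9   5   0 125 176 185 179 182 184 179 180]
col [175 164 125 169 178 180 170   0   6  17  21  20  21  21  20  21  21  21
  20  22  21  20  18  19  21  20  19  18  21  22  19  19  17  17  20  96
 185 179 178 178 177 178 177 177]
dish row [104 
[... 305 characters left out ...]
78 179]
dish col [ 66  63  62  61  83 154 188 173  76  53  58  59  56  77 130 142 131 133
 134 134 135 136 140 137 135 134 135 136 138 137 135 136 138 136 135 141
 142 139 135 136 138 137 136 141 138 142 140 138 138 138 136 138 139 137
 136 138 142 143 131  52  61  61  55  54  56  56  55  90 147 140 155 172
 172 170 170 171 166 146 163 166]
time: 3.03
position: [0.4587, -0.3049, 0.2222]
tool_rot: [-0.099, 0.995, 0.001, -0.0]
ft_force: [0.1, 0.8, -0.0]
grip_width: 0.0871
grip_force: 0.0
[ 0.4588048  -0.30342625  0.22211411] [[-0.98  -0.198 -0.001]
 [-0.198  0.98   0.002]
 [ 0.001  0.002 -1.   ]] [-7.87967361e-01  4.28129463e-01  1.62086742e+00  9.34055926e-04
  1.09481944e+00 -2.55853496e+00]
```

View pics/w2.png

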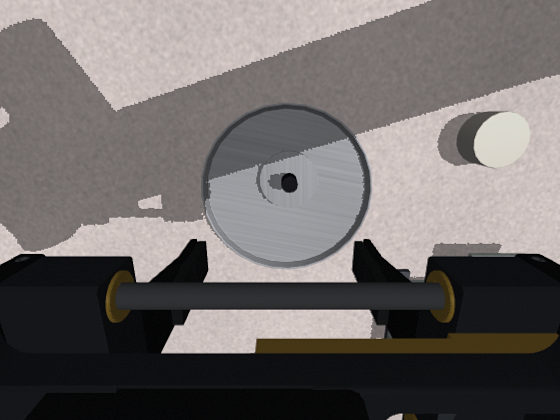

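Wrist view 2: knob at (289,183), tray centred near (287,186), jar/dishes well clear. Now I triangulate knob and handle with three views and zoom in on the dish.

```bash
cat > t.py <<'E'
from h import *
import pickle
from m import blob
C=pickle.load(open("c0.pkl","rb"));w1=pickle.load(open("w1.pkl","rb"));w2=pickle.load(open("w2.pkl","rb"))
S,D=C["scene"],C["side"]
k=blob(w2,289,183,60);print("knob",k);x,e=tri([ray(S,*blob(S,126,286,75)[0]),ray(D,*blob(D,339,145,75)[0]),ray(w2,*k[0])]);print(x,e)
print("knob wrist ray@.025",plane(w2,*k[0],.025),"@.038",plane(w2,*k[0],.038))
k=blob(w1,246,139,60,20);print("handle",k);x,e=tri([ray(S,*blob(S,251,212,75)[0]),ray(D,*blob(D,300,197,75)[0]),ray(w1,*k[0])]);print(x,e)
print("@.064",plane(w1,*k[0],.064))
print("notch wrist",plane(w1,341,173,.033),"ridge L,R",plane(w1,334.5,173,.033),plane(w1,347,173,.033))
im=cv2.resize(w1["img"][112:262,200:300],None,fx=4,fy=4,interpolation=cv2.INTER_CUBIC);cv2.imwrite("pics/zd.png",im[...,::-1])
E
python3 t.py | grep -v '^obj\|45\|60 \[' ; python3 -c "print(1)"
```

```text
handle 60 None (array([299.92168675, 197.30722892]), array([295, 189,  11,  17, 166], dtype=int32))
(426, 798, 3)
knob (array([288.7  , 182.308]), array([281, 173,  17,  19, 250], dtype=int32))
handle (array([244.96086957, 138.28913043]), array([236, 125,  19,  28, 460], dtype=int32))
@.064 [ 0.51015791 -0.00279494  0.064     ]
1
```

```bash
sleep 3; ls pics
```

```text
scene0.png
side0.png
w1.png
w2.png
wrist0.png
z.png
zd.png
```

View pics/zd.png

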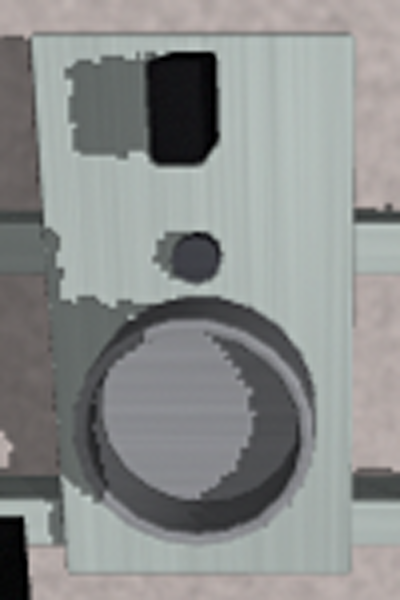

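Zoom of the dish: rim outer edges at x 79–312 and y 318–540 (crop), so the rim centre is near pixel (248.6, 218.9). The rim is round and empty.

```bash
cat >> t.py <<'E'
print("----")
print("dish@.07",plane(w1,248.6,218.9,.07),"L,R",plane(w1,200+79.5/4-.5,218.9,.07),plane(w1,200+312.5/4-.5,218.9,.07),"T,B",plane(w1,248.6,112+318.5/4-.5,.07),plane(w1,248.6,112+540.5/4-.5,.07))
s=(220+174/2.66,145+227/2.66);print("dish tri",tri([ray(S,*s),ray(D,261.7,196.5),ray(w1,248.6,218.9)]))
o=robot.get_obs();print(o["position"],w1["xyz"])
E
python3 t.py | sed -n '/^knob (/,$p'
```

```text
knob (array([288.7  , 182.308]), array([281, 173,  17,  19, 250], dtype=int32))
[ 0.45684437 -0.29414179  0.02363096] [np.float64(0.0005250604545173576), np.float64(0.001464668703091373), np.float64(0.0015187461605563112)]
knob wrist ray@.025 [ 0.45803217 -0.29377652  0.025     ] @.038 [ 0.45519952 -0.29477205  0.038     ]
handle (array([244.96086957, 138.28913043]), array([236, 125,  19,  28, 460], dtype=int32))
[ 0.50914471 -0.00296387  0.06293796] [np.float64(0.00026591049413287417), np.float64(0.0009104584610017853), np.float64(0.0011239754359395394)]
@.064 [ 0.51015791 -0.00279494  0.064     ]
notch wrist [0.53137025 0.11254568 0.033     ] ridge L,R [0.53286428 0.10497574 0.033     ] [0.52999138 0.11953208 0.033     ]
----
dish@.07 [0.59584832 0.01576381 0.07      ] L,R [ 0.60219506 -0.01627768  0.07      ] [0.58955044 0.04755864 0.07      ] T,B [0.56420282 0.01056805 0.07      ] [0.62937118 0.02126781 0.07      ]
dish tri (array([0.59662364, 0.01539475, 0.06224143]), [np.float64(0.0003510216391105723), np.float64(0.0023163370106491156), np.float64(0.002048768468554994)])
[ 0.4588048  -0.30342625  0.22211411] [0.47550974 0.02885532 0.38465028]
```

Measured: rim centre (0.5965, 0.0153), diameter about 66 mm against 68 given. Handle + 90 mm predicts (0.597, 0.014), and the knob is at (0.457, −0.294). All consistent, so I grasp the knob.

```bash
echo '[[0, 0.0096, 0.03, 0], [0, 0, 0.04, 0], [0, 0, 0.04, 0], [0, 0, 0.04, 0], [0, 0, 0.03, 0], [0, 0, 0.02, 0], [0, 0, 0.005, 0], [0, 0, 0, 0], [0, 0, 0, 0]]' > path.dat && python3 nudge.py path.dat 0.087 20
echo '[[0, 0, 0, 0], [0, 0, 0, 0], [0, 0, 0, 0], [0, 0, 0, 0], [0, 0, 0, 0], [0, 0, 0, 0], [0, 0, 0, 0], [0, 0, 0, 0], [0, 0, 0, 0], [0, 0, 0, 0]]' > path.dat && python3 nudge.py path.dat 0.015 20
```

```text
time: 3.83
position: [0.4582, -0.2943, 0.0183]
tool_rot: [-0.101, 0.995, -0.0, 0.0]
ft_force: [0.3, 0.3, 0.8]
grip_width: 0.0869
grip_force: 0.0
time: 4.67
position: [0.4574, -0.2952, 0.0175]
tool_rot: [-0.1, 0.995, 0.0, -0.0]
ft_force: [-1.8, -0.2, -1.2]
grip_width: 0.0283
grip_force: 0.0
```

```bash
echo '[[0, 0, 0, 0], [0, 0, 0, 0], [0, 0, 0, 0], [0, 0, 0, 0], [0, 0, 0, 0], [0, 0, 0, 0]]' > path.dat && python3 nudge.py path.dat
echo '[[0, 0, -0.002, 0], [0, 0, -0.006, 0], [0, 0, -0.01, 0], [0, 0, -0.01, 0], [0, 0, -0.02, 0], [0, 0, -0.03, 0], [0, 0, -0.03, 0], [0, 0, 0, 0], [0, 0, 0, 0]]' > path.dat && python3 nudge.py path.dat
python3 - <<'E'
from h import *
import pickle
c=robot.camera("wrist");pickle.dump(c,open("w3.pkl","wb"))
d={n:robot.camera(n) for n in("scene","side")};pickle.dump(d,open("c3.pkl","wb"))
S,D=d["scene"],d["side"];o=robot.get_obs();print(o["position"],o["ft_force"])
p=o["position"]
L=[(c["img"],(260,270),(150,100),c)]
out=[]
for k,(w,h) in((c,(110,80)),(S,(50,60)),(D,(50,60))):
    u,v=map(int,proj(k,p));print(u,v)
    u0,v0=max(0,u-w),max(0,v-h);i=k["img"][v0:v+h,u0:u+w];print(u0,v0,i.shape);out.append(cv2.resize(i,(266,int(266*i.shape[0]/i.shape[1])),interpolation=cv2.INTER_CUBIC))
H=max(i.shape[0] for i in out);cv2.imwrite("pics/g3.png",np.hstack([np.pad(i,((0,H-i.shape[0]),(0,0),(0,0))) for i in out])[...,::-1])
E
```

```text
time: 5.17
position: [0.4573, -0.2951, 0.0174]
tool_rot: [-0.1, 0.995, 0.0, -0.0]
ft_force: [0.3, -0.5, -0.9]
grip_width: 0.0194
grip_force: 20.0
time: 5.92
position: [0.4586, -0.2963, 0.1284]
tool_rot: [-0.1, 0.995, -0.002, 0.002]
ft_force: [0.2, 0.3, -1.8]
grip_width: 0.0192
grip_force: 20.0
[ 0.4566206  -0.29448582  0.12494847] [-1.05485749 -1.03163519 -1.45267785]
283 248
173 168 (160, 220, 3)
111 259
61 199 (120, 100, 3)
341 113
291 53 (120, 100, 3)
```

View pics/g3.png

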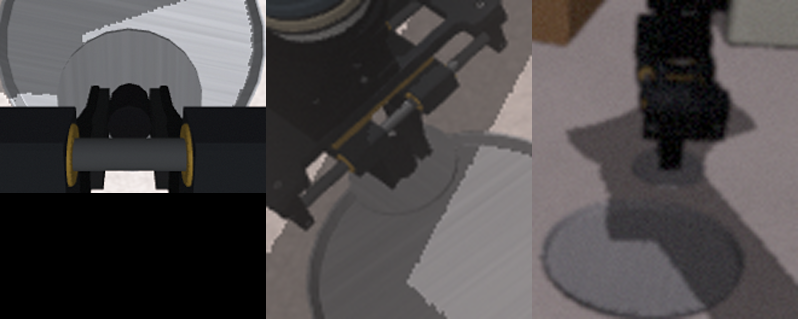

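The cover is held level, with the flange's front edge at wrist pixel about (280.5, 193). I work out the cover's offset in the hand using the same camera, so the mount bias cancels.

```bash
python3 - <<'E'
from h import *
import pickle
c=pickle.load(open("w3.pkl","rb"));o=robot.get_obs();p=np.array(o["position"]);T=R.from_quat(o["tool_rot"]).as_matrix()
g=cv2.cvtColor(c["img"],cv2.COLOR_RGB2GRAY).astype(int)
print(g[186:200,280])
z=p[2]-.0054
e=plane(c,280.5,192.8,z);l=plane(c,221.2,236,z);r=plane(c,340,236,z)
print(p,"tool: edge",(T.T@(e-p)).round(4),(T.T@(l-p)).round(4),(T.T@(r-p)).round(4))
d=np.array([.5958,.0158,.07]);print(T.round(3),o["ft_force"])
E
```

```text
[195 195 194 198 193 152  76 103 117 116 116 115 116 116]
[ 0.4566206  -0.29448582  0.12494847] tool: edge [ 0.0336 -0.0021  0.0054] [ 0.006  -0.0387  0.0053] [0.0061 0.0346 0.0055]
[[-0.98  -0.199 -0.001]
 [-0.199  0.98   0.001]
 [ 0.001  0.002 -1.   ]] [-1.05485749 -1.03163519 -1.45267785]
```

```bash
echo '[[-0.00993, 0.01377, 0, 0], [-0.01986, 0.02754, 0, 0], [-0.01986, 0.02754, 0, 0], [-0.01986, 0.02754, 0, 0], [-0.01986, 0.02754, 0, 0], [-0.01986, 0.02754, 0, 0], [-0.01986, 0.02754, 0, 0], [-0.01986, 0.02754, 0, 0], [-0.01986, 0.02754, 0, 0], [-0.01986, 0.02754, 0, 0], [-0.00993, 0.01377, 0, 0], [0, 0, 0, 0], [0, 0, 0, 0], [0, 0, 0, 0], [0, 0, 0, 0], [0, 0, 0, 0]]' > path.dat && python3 nudge.py path.dat 
echo '[[0, 0, 0.02, 0], [0, 0, 0.005, 0], [0, 0, 0, 0], [0, 0, 0, 0], [0, 0, 0, 0], [0, 0, 0, 0]]' > path.dat && python3 nudge.py path.dat 
python3 - <<'E'
from h import *
import pickle
P=[]
d={}
for n in("wrist","scene","side"): d[n]=robot.camera(n); P.append(robot.get_obs()["position"])
pickle.dump(d,open("c4.pkl","wb"));print(np.array(P))
p=np.mean(P,0);out=[]
for n,(w,h),dv in(("wrist",(70,70),-20),("scene",(40,60),0),("side",(40,60),0)):
    k=d[n];u,v=map(int,proj(k,p-[0,0,.02]));v+=dv;i=k["img"][max(0,v-h):v+h,u-w:u+w];print(n,u-w,max(0,v-h),i.shape);out.append(cv2.resize(i,(266,int(266*i.shape[0]/i.shape[1])),interpolation=cv2.INTER_CUBIC))
H=max(i.shape[0] for i in out);cv2.imwrite("pics/g4.png",np.hstack([np.pad(i,((0,H-i.shape[0]),(0,0),(0,0))) for i in out])[...,::-1])
E
```

```text
time: 7.4
position: [0.5966, 0.0129, 0.1252]
tool_rot: [-0.099, 0.995, 0.0, -0.001]
ft_force: [-0.0, -0.4, -1.0]
grip_width: 0.0193
grip_force: 20.0
time: 7.9
position: [0.5978, 0.0139, 0.1013]
tool_rot: [-0.1, 0.995, -0.0, 0.001]
ft_force: [0.6, -0.2, -1.3]
grip_width: 0.0194
grip_force: 20.0
[[0.59775285 0.01402799 0.10127838]
 [0.59769054 0.01409001 0.10121736]
 [0.59761702 0.01415199 0.10113202]]
wrist 210 149 (140, 140, 3)
scene 245 165 (120, 80, 3)
side 220 129 (120, 80, 3)
```

View pics/g4.png

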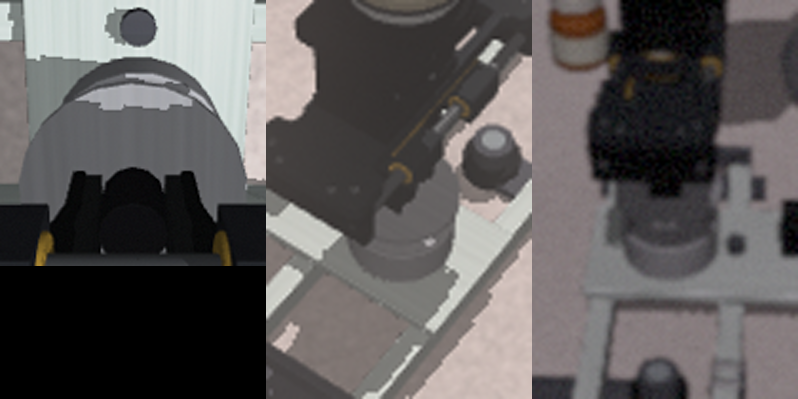

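The view shows the cover above the dish with the plug about 17 mm clear. In the wrist crop the flange is centred at x≈132 and the small plate knob and rim apex at about 138, so there may be a 2–3 mm offset in y. I'll fit both circles.

```bash
cat > f.py <<'E'
from h import *
import pickle
from scipy.optimize import least_squares
d=pickle.load(open("c4.pkl","rb"));c=d["wrist"];o=robot.get_obs();p=np.array([.5977,.0141,.1012]);T=R.from_quat(o["tool_rot"]).as_matrix()
g=cv2.cvtColor(c["img"],cv2.COLOR_RGB2GRAY).astype(int)
for u in range(240,324,6): print(u,g[174:206,u])
c1=pickle.load(open("w1.pkl","rb"))
E
python3 f.py
```

```text
240 [215 216 216 218 206 121 127 128 127 128 128 128 128 127 128 128 128 128
 128 128 129 128 128 129 129 129 128 129 128 129 130 124]
246 [215 215 216 217 219 207 121 128 129 128 128 129 129 128 129 128 128 129
 129 129 130 129 112  86  64  59  61  60  71  99 100  99]
252 [214 212 213 213 214 214 191 121 125 126 126 125 125 125 128 119  68  58
  61  64  66  63  66  79  78  92 170 162  94  98  98  98]
258 [217 216 217 217 217 219 207 121 126 128 129 121  65  61  64  63  65  65
  65  77  99  79  91 168 171 169 168 170 161  94  97 100]
264 [216 215 216 215 215 215 218 205  85  59  64  66  65  64  66  67  72  97
 102  86  76 133 174 171 170 170 169 170 171 172 172 172]
270 [214 214 214 214 217 203  87  59  64  65  66  65  67  65  72  97 107 101
  85  75 130 173 169 168 169 168 168 168 168 168 168 169]
276 [218 217 218 221 207  88  62  67  68  67  67  67  65 105 176 159  97  88
  76 134 176 173 172 172 172 172 172 172 173 171 152  96]
282 [230 223 222 225 214  94  65  71  71  71  72  71  69 105 174 168  91  86
  69 115 171 167 165 166 166 167 166 166 166 168 158  92]
288 [219 217 218 221 209  95  69  75  76  75  77  76  76 107 174 179 170 157
 116  77 142 173 170 170 169 170 169 169 170 170 172 162]
294 [222 221 223 222 224 222 175  69  77  80  81  81  81  80 108 175 179 172
 154  88  96 159 170 168 168 167 168 167 168 168 169 169]
300 [218 218 218 218 217 217 219 214 162  77  85  86  85  84  87  87 114 166
  92  94  91  83 110 173 168 168 167 167 168 158  91  96]
306 [222 221 221 221 221 221 220 221 221 223 225 203 106  85  89  89  90  92
  87  84 100  99  95  89  94 136 177 173 173 173 154  97]
312 [218 217 218 217 218 218 217 217 218 219 219 219 219 220 222 205 107  87
  90  93  95  91 103 154 198 178 116  91  97  98  99  98]
318 [224 224 223 223 223 223 223 223 222 223 223 223 223 222 222 221 222 221
 221 222 223 224 207 136  86  91  95 119 157 189 173 104]
```

```bash
cat > f2.py <<'E'
from h import *
import pickle
from scipy.optimize import least_squares
d=pickle.load(open("c4.pkl","rb"));c=d["wrist"];o=robot.get_obs();p=np.array([.5977,.0141,.1012]);T=R.from_quat(o["tool_rot"]).as_matrix()
rim=[(252,196.5),(258,193),(264,190.5),(270,188.5),(276,187),(282,187),(288,187),(294,188),(300,190),(306,193.5),(312,196.5)]
fl=[(252,197.5),(258,195.3),(264,193.8),(270,193),(276,192),(282,192),(288,193),(294,193.5),(300,195),(306,197.5)]
for n,P,z,r in(("rim",rim,.07,.034),("flange",fl,p[2]-.0054,.037)):
    Q=np.array([(T.T@(plane(c,*q,z)-p))[:2] for q in P])
    s=least_squares(lambda m:np.hypot(*(Q-m).T)-r,[0,0]);print(n,s.x.round(4),np.abs(s.fun).max().round(4))
for n in("scene","side"):
    k=d[n];print(n,"TCP-5mm",proj(k,p-[0,0,.0054]))
E
python3 f2.py
```

```text
rim [-0.0008  0.0011] 0.0004
flange [-0.0004 -0.0008] 0.0003
scene TCP-5mm (np.float64(285.3531647065048), np.float64(221.5033614429578))
side TCP-5mm (np.float64(260.0183580850376), np.float64(184.577994108983))
```

Fit: the cover needs to go +1.8 mm in tool y and −0.4 mm in x. I correct this and lower, watching the force.

```bash
echo '[[-0.0004, 0.0018, 0.005, 0], [0, 0, 0.005, 0], [0, 0, 0.004, 0], [0, 0, 0.002, 0], [0, 0, 0.001, 0], [0, 0, 0, 0], [0, 0, 0, 0], [0, 0, 0, 0]]' > path.dat && python3 nudge.py path.dat
echo '[[0, 0, 0.001, 0], [0, 0, 0.001, 0], [0, 0, 0, 0], [0, 0, 0, 0], [0, 0, 0, 0]]' > path.dat && python3 nudge.py path.dat
```

```text
time: 8.72
position: [0.5975, 0.016, 0.0837]
tool_rot: [-0.1, 0.995, -0.0, 0.0]
ft_force: [0.7, 0.2, -1.4]
grip_width: 0.0195
grip_force: 20.0
time: 9.13
position: [0.5973, 0.016, 0.0816]
tool_rot: [-0.1, 0.995, -0.0, 0.0]
ft_force: [-0.4, 0.6, -0.9]
grip_width: 0.0199
grip_force: 20.0
```

```bash
echo '[[0, 0, 0.001, 0], [0, 0, 0, 0], [0, 0, 0, 0], [0, 0, 0, 0]]' > path.dat && python3 nudge.py path.dat
echo '[[0, 0, 0.0007, 0], [0, 0, 0, 0], [0, 0, 0, 0], [0, 0, 0, 0]]' > path.dat && python3 nudge.py path.dat
echo '[[0, 0, 0.0006, 0], [0, 0, 0, 0], [0, 0, 0, 0], [0, 0, 0, 0]]' > path.dat && python3 nudge.py path.dat
```

```text
time: 9.47
position: [0.5973, 0.016, 0.0806]
tool_rot: [-0.1, 0.995, -0.0, -0.0]
ft_force: [0.1, 0.3, -1.1]
grip_width: 0.0195
grip_force: 20.0
time: 9.8
position: [0.5973, 0.016, 0.0798]
tool_rot: [-0.1, 0.995, -0.0, 0.0]
ft_force: [0.3, -0.4, -1.5]
grip_width: 0.0193
grip_force: 20.0
time: 10.13
position: [0.5974, 0.016, 0.0794]
tool_rot: [-0.1, 0.995, -0.0, 0.0]
ft_force: [0.7, 0.1, 0.6]
grip_width: 0.0196
grip_force: 20.0
```

Contact at z = 0.0794, the predicted seated height. Release and rise.

```bash
echo '[[0, 0, 0.0004, 0], [0, 0, 0, 0], [0, 0, 0, 0]]' > path.dat && python3 nudge.py path.dat
echo '[[0, 0, 0, 0], [0, 0, 0, 0], [0, 0, 0, 0], [0, 0, 0, 0], [0, 0, 0, 0], [0, 0, 0, 0]]' > path.dat && python3 nudge.py path.dat 0.06
echo '[[0, 0, -0.01, 0], [0, 0, -0.03, 0], [0, 0, -0.03, 0], [0.02, 0, -0.02, 0], [0.035, 0, 0, 0], [0.035, 0, 0, 0], [0, 0, 0, 0], [0, 0, 0, 0], [0, 0, 0, 0], [0, 0, 0, 0]]' > path.dat && python3 nudge.py path.dat
python3 - <<'E'
from h import *
import pickle
d={}
for n in("wrist","scene","side"): d[n]=robot.camera(n)
pickle.dump(d,open("c5.pkl","wb"));o=robot.get_obs();print(o["position"]);p=[.597,.0155,.085];out=[]
for n,(w,h) in(("wrist",(60,80)),("scene",(40,50)),("side",(40,50))):
    k=d[n];u,v=map(int,proj(k,p));i=k["img"][max(0,v-h):v+h,u-w:u+w];print(n,u-w,max(0,v-h),i.shape);out.append(cv2.resize(i,(266,int(266*i.shape[0]/i.shape[1])),interpolation=cv2.INTER_CUBIC))
H=max(i.shape[0] for i in out);cv2.imwrite("pics/g5.png",np.hstack([np.pad(i,((0,H-i.shape[0]),(0,0),(0,0))) for i in out])[...,::-1])
E
```

```text
time: 10.38
position: [0.5974, 0.016, 0.0794]
tool_rot: [-0.1, 0.995, -0.0, 0.0]
ft_force: [-1.0, 0.5, 4.6]
grip_width: 0.0191
grip_force: 20.0
time: 10.88
position: [0.5972, 0.016, 0.0786]
tool_rot: [-0.1, 0.995, 0.0, -0.0]
ft_force: [-0.5, 0.3, -0.8]
grip_width: 0.0516
grip_force: 0.0
time: 11.72
position: [0.5111, -0.0022, 0.1695]
tool_rot: [-0.1, 0.995, -0.0, 0.001]
ft_force: [-0.2, -0.4, 0.3]
grip_width: 0.0601
grip_force: 0.0
[ 0.51036684 -0.00191262  0.16885593]
wrist 220 216 (160, 120, 3)
scene 245 173 (100, 80, 3)
side 220 138 (100, 80, 3)
```

View pics/g5.png

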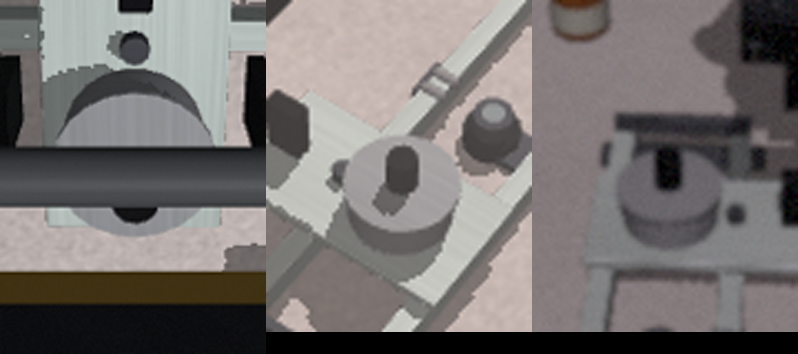

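The cover sits level and centred on the dish in all three views. Now down over the handle, and grip.

```bash
echo '[[0.001, 0.0003, 0.03, 0], [0, 0, 0.03, 0], [0, 0, 0.03, 0], [0, 0, 0.02, 0], [0, 0, 0.008, 0], [0, 0, 0.002, 0], [0, 0, 0, 0], [0, 0, 0, 0]]' > path.dat && python3 nudge.py path.dat 0.06 30
echo '[[0, 0, 0, 0], [0, 0, 0, 0], [0, 0, 0, 0], [0, 0, 0, 0], [0, 0, 0, 0], [0, 0, 0, 0], [0, 0, 0, 0], [0, 0, 0, 0], [0, 0, 0, 0], [0, 0, 0, 0], [0, 0, 0, 0], [0, 0, 0, 0]]' > path.dat && python3 nudge.py path.dat 0.008 30
```

```text
time: 12.53
position: [0.5091, -0.0019, 0.0497]
tool_rot: [-0.1, 0.995, -0.0, 0.001]
ft_force: [0.1, -0.0, 0.1]
grip_width: 0.0602
grip_force: 0.0
time: 13.53
position: [0.508, -0.0017, 0.0489]
tool_rot: [-0.1, 0.995, 0.0, -0.0]
ft_force: [-0.9, 0.0, 0.3]
grip_width: 0.0138
grip_force: 30.0
```

```bash
echo '[[0, 0.003, 0, 0], [0, 0.006, 0, 0], [-0.0001, 0.01, 0, 0], [-0.0001, 0.012, 0, 0], [-0.0001, 0.012, 0, 0], [-0.0001, 0.012, 0, 0], [-0.0001, 0.012, 0, 0], [-0.0001, 0.008, 0, 0], [0, 0.004, 0, 0], [0, 0.002, 0, 0], [0, 0, 0, 0], [0, 0, 0, 0], [0, 0, 0, 0]]' > path.dat && python3 nudge.py path.dat
python3 - <<'E'
from h import *
import pickle
d={n:robot.camera(n) for n in("wrist","scene","side")};pickle.dump(d,open("c6.pkl","wb"))
o=robot.get_obs();print(o["position"],o["ft_force"]);p=np.array(o["position"]);out=[]
for n,(w,h) in(("wrist",(100,90)),("scene",(45,55)),("side",(45,55))):
    k=d[n];u,v=map(int,proj(k,p+[.04,.01,0]));i=k["img"][max(0,v-h):v+h,u-w:u+w];print(n,u-w,max(0,v-h),i.shape);out.append(cv2.resize(i,(266,int(266*i.shape[0]/i.shape[1])),interpolation=cv2.INTER_CUBIC))
H=max(i.shape[0] for i in out);cv2.imwrite("pics/g6.png",np.hstack([np.pad(i,((0,H-i.shape[0]),(0,0),(0,0))) for i in out])[...,::-1])
E
```

```text
time: 14.62
position: [0.4923, 0.0782, 0.0488]
tool_rot: [-0.1, 0.995, 0.001, -0.0]
ft_force: [0.0, 3.1, 1.4]
grip_width: 0.0139
grip_force: 30.0
[0.49227882 0.0781805  0.04884658] [-1.28478605  3.45466967  1.01485487]
wrist 183 222 (180, 200, 3)
scene 244 142 (110, 90, 3)
side 235 171 (110, 90, 3)
```

View pics/g6.png

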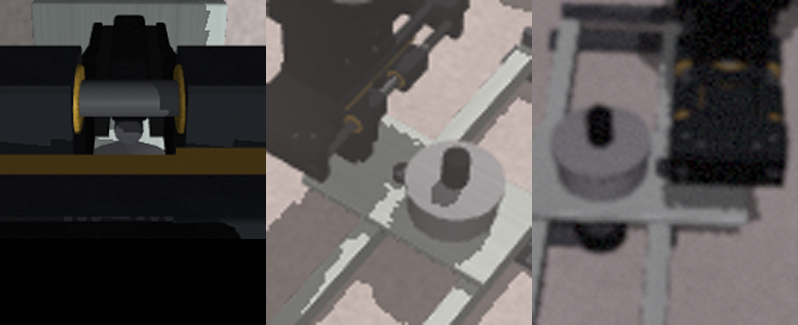

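The carriage moved about 81 mm and the cover is still seated. About 25 mm remain, so I creep forward by feel.

```bash
echo '[[0, 0.003, 0, 0], [0, 0.003, 0, 0], [0, 0.002, 0, 0], [0, 0, 0, 0], [0, 0, 0, 0]]' > path.dat && python3 nudge.py path.dat|egrep 'pos|ft'
for i in 1; do echo '[[0, 0.002, 0, 0], [0, 0, 0, 0], [0, 0, 0, 0]]' > path.dat && python3 nudge.py path.dat|egrep 'pos|ft';done
echo '[[0, 0.002, 0, 0], [0, 0, 0, 0], [0, 0, 0, 0]]' > path.dat && python3 nudge.py path.dat|egrep 'pos|ft'
echo '[[0, 0.0015, 0, 0], [0, 0, 0, 0], [0, 0, 0, 0]]' > path.dat && python3 nudge.py path.dat|egrep 'pos|ft'
echo '[[0, 0.0015, 0, 0], [0, 0, 0, 0], [0, 0, 0, 0]]' > path.dat && python3 nudge.py path.dat|egrep 'pos|ft'
```

```text
position: [0.4909, 0.0855, 0.0488]
ft_force: [-1.5, -0.4, 1.0]
position: [0.4904, 0.0877, 0.0489]
ft_force: [-0.8, -0.5, 1.7]
position: [0.49, 0.0896, 0.0488]
ft_force: [-0.9, -0.9, 1.0]
position: [0.49, 0.09, 0.0489]
ft_force: [-0.4, -7.1, 1.4]
position: [0.4899, 0.0905, 0.0489]
ft_force: [-1.0, -11.8, 1.0]
```

The ball met the ridge at y≈0.0895, so the notch should be near y≈0.104. I keep on in small steps.

```bash

echo '[[0, 0.001, 0, 0], [0, 0, 0, 0], [0, 0, 0, 0]]' > path.dat && python3 nudge.py path.dat|egrep 'pos|ft'
echo '[[0, 0.001, 0, 0], [0, 0, 0, 0], [0, 0, 0, 0]]' > path.dat && python3 nudge.py path.dat|egrep 'pos|ft'
echo '[[0, 0.001, 0, 0], [0, 0, 0, 0], [0, 0, 0, 0]]' > path.dat && python3 nudge.py path.dat|egrep 'pos|ft'
echo '[[0, 0.001, 0, 0], [0, 0, 0, 0], [0, 0, 0, 0]]' > path.dat && python3 nudge.py path.dat|egrep 'pos|ft'
```

```text
position: [0.4898, 0.0907, 0.0488]
ft_force: [-1.9, -14.3, 1.0]
position: [0.4896, 0.092, 0.0489]
ft_force: [-0.2, -12.5, 1.7]
position: [0.4892, 0.094, 0.0489]
ft_force: [-0.5, -7.2, 1.5]
position: [0.4889, 0.0956, 0.0489]
ft_force: [-1.0, -4.8, 1.5]
```

```bash

echo '[[0, 0.001, 0, 0], [0, 0, 0, 0], [0, 0, 0, 0]]' > path.dat && python3 nudge.py path.dat|egrep 'pos|ft'
echo '[[0, 0.001, 0, 0], [0, 0, 0, 0], [0, 0, 0, 0]]' > path.dat && python3 nudge.py path.dat|egrep 'pos|ft'
echo '[[0, 0.001, 0, 0], [0, 0, 0, 0], [0, 0, 0, 0]]' > path.dat && python3 nudge.py path.dat|egrep 'pos|ft'
echo '[[0, 0.001, 0, 0], [0, 0, 0, 0], [0, 0, 0, 0]]' > path.dat && python3 nudge.py path.dat|egrep 'pos|ft'
```

```text
position: [0.4886, 0.097, 0.0489]
ft_force: [-1.1, -3.7, 0.5]
position: [0.4883, 0.0985, 0.0488]
ft_force: [-1.9, -1.5, 1.4]
position: [0.488, 0.0998, 0.0489]
ft_force: [-1.3, 0.0, 1.2]
position: [0.4878, 0.1007, 0.0488]
ft_force: [-2.0, 0.9, 2.2]
```

```bash

echo '[[0, 0.001, 0, 0], [0, 0, 0, 0], [0, 0, 0, 0]]' > path.dat && python3 nudge.py path.dat|egrep 'pos|ft'
echo '[[0, 0.001, 0, 0], [0, 0, 0, 0], [0, 0, 0, 0]]' > path.dat && python3 nudge.py path.dat|egrep 'pos|ft'
echo '[[0, 0.001, 0, 0], [0, 0, 0, 0], [0, 0, 0, 0]]' > path.dat && python3 nudge.py path.dat|egrep 'pos|ft'
echo '[[0, 0.0005, 0, 0], [0, 0, 0, 0], [0, 0, 0, 0]]' > path.dat && python3 nudge.py path.dat|egrep 'pos|ft'
```

```text
position: [0.4877, 0.1017, 0.0489]
ft_force: [-0.4, 2.1, 1.8]
position: [0.4875, 0.1026, 0.0488]
ft_force: [-1.2, 2.5, 1.8]
position: [0.4873, 0.1035, 0.0488]
ft_force: [-2.2, 3.0, 1.9]
position: [0.4872, 0.1036, 0.0488]
ft_force: [-0.8, 1.0, 1.2]
```

```bash

echo '[[0, 0.0005, 0, 0], [0, 0, 0, 0], [0, 0, 0, 0]]' > path.dat && python3 nudge.py path.dat|egrep 'pos|ft'
echo '[[0, 0.0005, 0, 0], [0, 0, 0, 0], [0, 0, 0, 0]]' > path.dat && python3 nudge.py path.dat|egrep 'pos|ft'
echo '[[0, 0.0005, 0, 0], [0, 0, 0, 0], [0, 0, 0, 0]]' > path.dat && python3 nudge.py path.dat|egrep 'pos|ft'
```

```text
position: [0.4872, 0.104, 0.0488]
ft_force: [-1.1, -0.3, 1.6]
position: [0.4872, 0.1042, 0.0488]
ft_force: [0.0, -4.9, -0.2]
position: [0.4871, 0.1045, 0.0488]
ft_force: [-1.0, -7.2, 0.6]
```

The force rose steeply past y≈0.104, 14.6 mm after the first contact, so that is the notch middle. I back off the push and check at rest.

```bash

echo '[[0, -0.001, 0, 0], [0, 0, 0, 0], [0, 0, 0, 0], [0, 0, 0, 0]]' > path.dat && python3 nudge.py path.dat|egrep 'pos|ft|gr'
python3 - <<'E'
from h import *
F=[];P=[]
for i in range(4):
    c=robot.camera("scene" if i%2 else "side");o=robot.get_obs();F.append(o["ft_force"]);P.append(o["position"])
    cv2.imwrite(f"pics/e{i}.png",c["img"][...,::-1])
print(np.mean(F,0),np.mean(P,0),o["joint_velocities"],o["grip_force"],o["time"])
out=[]
for n in("scene","side"):
    k=robot.camera(n);u,v=map(int,proj(k,np.mean(P,0)+[.06,.01,0]));i=k["img"][v-50:v+50,u-60:u+60];out.append(cv2.resize(i,None,fx=3.3,fy=3.3,interpolation=cv2.INTER_CUBIC))
cv2.imwrite("pics/end.png",np.hstack(out)[...,::-1])
E
```

```text
position: [0.4872, 0.1043, 0.0489]
ft_force: [-0.8, -2.2, 1.8]
grip_width: 0.0136
grip_force: 30.0
[-0.84943422 -1.75707415  1.05006174] [0.48715514 0.1043097  0.04884078] [-0.00015016 -0.00122998 -0.0006154  -0.00110351 -0.00120898  0.00094448] 29.997595050481323 20.4667
```

View pics/end.png

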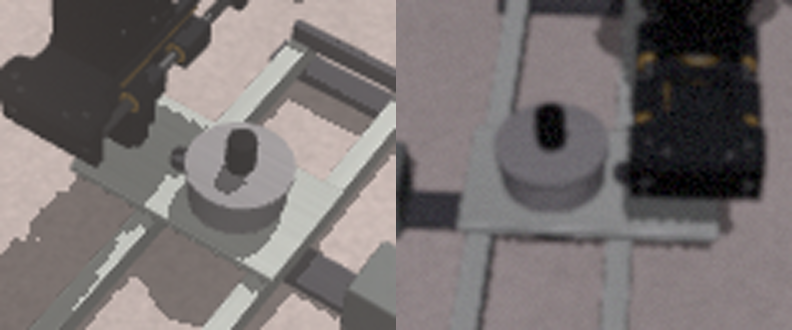

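The cover is seated level over the station and the objective is hidden under the plate. The carriage is at rest at the notch with a 30 N grip. Handing in.

```bash
python3 -c "
from rig import robot
print(robot.hand_in())"
```

```text
the job is handed in; nothing more can be done
None
```

I set the cover on the dish, seated and level, then slid the carriage into the notch by feel and handed in at about 20.5 s, gripping the handle at 30 N with the carriage at rest; the hand-in returned no verdict.

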